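# Refit the bench sander's speed knob

### The job

The speed knob has come off the bench sander: first push the big stop plunger on the switch box fully in so that the machine is safe, and let it spring back; never press the small start button beside it. Then pick up the big loose knob, turn it so that its socket matches the D-shaped shaft on the speed unit, slide it fully onto the shaft, and press knob and shaft together all the way down against the spring. Finish while still holding it pressed down, and leave the other things on the bench where they are.

Things in the scene. Friction and masses are not known exactly. Their poses are not given: they have to be found in the camera images.
- knob: Big loose knob, 60 g: black, round, 44 mm in diameter (42 in the lowest 20 mm), 42 mm tall, stands socket down. Origin: centre of the underside, z up. D-socket 20 mm deep from below: 16 mm bore with a flat 4 mm from the axis on its +x side, 1 mm clearance all round. An aluminium pointer strip on top (3 mm high) runs from centre to rim along +x, over the flat. Keep fingers off the lowest 10 mm.
- knob_pointer (a point): A point on the knob's top face beneath the pointer strip, 18 mm from the knob's axis along its +x, 42 mm above its underside.
- shaft_tip (a point): Centre of the top end of the upright steel D-shaft, with its axes (z up, x towards its flat). 14 mm in diameter, flat 3 mm from the axis at +x, top 2 mm chamfered; 28 mm out of the dial plate; cannot turn. Slides 6 mm down on a spring: 5 N starts it, 8.6 N holds it down. A knob fully on has its underside 20 mm below this point (8 mm above the plate) and travels with the shaft to its stop.
- shaft (a joint): How far the D-shaft is pushed down: 0 at rest (out), 0.006 m fully down; springs back when let go.
- dial: Round dark steel plate fixed on the speed unit, 80 mm in diameter, 6 mm thick; origin at the centre of its underside, 50 mm above the bench, z up. Its +x points along the shaft's flat side: there a raised aluminium index bar (2 mm high, 6 mm wide) lies 24 to 39 mm from the axis, alone in the gap of a ring of flat scale ticks. A fitted knob's pointer lines up with this bar.
- speedbox: The speed unit: fixed grey metal box 130 x 130 x 50 mm high, origin at the centre of its underside. The dial plate and shaft stand in the middle of its top.
- switchbox: Switch box: fixed grey box, 100 mm (its x) by 150 mm (its y) by 50 mm high, origin at the centre of its underside. On its top: the big stop plunger (32 mm from the centre towards +y) and the small start button (36 mm towards -y). Switch box and speed unit may each stand on the left or on the right.
- stop_top (a point): Centre of the flat top of the big stop plunger: black, round, 40 mm in diameter, standing 12 mm out of a dark collar 56 mm in diameter that is 12 mm high; moves with the plunger.
- stop (a joint): How far the stop plunger is pushed down: 0 out, 0.008 m fully in (7 N; 2 N starts it moving); springs back when let go.
- start_top (a point): Centre of the flat top of the small start button: black, round, 20 mm in diameter, standing 9 mm out of a dark collar 36 mm in diameter that is 12 mm high.
- start (a joint): How far the start button is pushed down: 0 out, 0.005 m fully in. Must not be pressed.
- smallknob: A small loose knob, not to be used: black plastic, 28 mm in diameter, 22 mm tall, thin aluminium strip on top. Origin at the centre of its underside.
- glue: White glue bottle with a black cap, 60 mm in diameter, 170 mm tall, standing. Origin at the centre of its underside.
- screwdriver: Screwdriver lying on the bench, about 200 mm long along its x. Origin on its underside.
- tape: Grey tape measure, 70 x 40 x 60 mm high, standing on the bench. Origin at the centre of its underside.
There are look-alikes about, which are no part of the job. Leave any pink or turquoise look-alike of the knob alone.

How it is judged:
On the way, in this order (a step that is already met when the one before it is completed fails the run):
1. the stop plunger is pushed fully in (value of joint stop above 0.0068 m), for 0.1 s.
2. the stop plunger has sprung back and the big knob is fully on the D-shaft, pointer on the flat's side (value of joint stop below 0.002 m and z of knob in the frame of shaft_tip below -0.018 m and horizontal distance between knob and shaft_tip below 0.003 m and x of knob_pointer in the frame of shaft_tip above 0.015 m and angle between knob's own z axis and vertical below 0.12 rad), for 0.1 s.
At the end, for the whole second after the job is handed in: The knob is on the shaft (underside at least 18 mm below the shaft's tip, axes within 3 mm, pointer on the flat's side, upright within 7 degrees), the shaft is held down by at least 4.5 of its 6 mm, the fingers are still on the knob with more than 2 N, and the stop plunger and start button are out (all of step 2 and value of joint shaft above 0.0045 m and contact force between the fingers and knob above 2 N and value of joint start below 0.002 m); the arm keeps its last pose, push and grip.
It fails at once if the start button is pressed (value of joint start above 0.002 m).
It fails at once if the small knob is pushed away by more than 3 cm (distance of smallknob from where it was at the start of the episode above 0.03 m).
It fails at once if the glue bottle is pushed away by more than 3 cm (distance of glue from where it was at the start of the episode above 0.03 m).
It fails at once if the screwdriver is pushed away by more than 3 cm (distance of screwdriver from where it was at the start of the episode above 0.03 m).
It fails at once if the tape measure is pushed away by more than 3 cm (distance of tape from where it was at the start of the episode above 0.03 m).
It also fails if it takes over 54 s, if anything falls off the work surface, if the arm or the gripper's body presses on something with over 40 N, if the wrist force passes 120 N, or if a joint passes its speed limit or range.

### The arm

A 6-joint arm with a two-finger parallel gripper is mounted at the origin on the work surface. World frame = base frame: x ahead of the robot, y to its left, z up, the work surface at z = 0. Lengths are in m, angles in rad, forces in N, time in s.
With the tool pointing down it reaches from about 0.375 to 0.9 m from the base axis. Payload 3.1 kg.
Tool frame: the origin (TCP) lies between the finger pads; the fingertips stand 22 mm ahead of it and the grasp point (between the pads) lies 3 mm ahead of it; z points along the fingers, y is the direction in which the jaws open and shut (so a half turn about z gives the same grasp; the last joint's range is limited). The gripper opens to 87 mm and grips with 3 to 60 N. Pads are 19 mm wide; open, the fingers measure 117 mm over their backs; the gripper's body (75 mm by 190 mm) begins 51 mm behind the grasp point.
Start: joints at [-1.403, 0.527, 1.433, -0, 1.181, -0.178], TCP at [0.212, -0.588, 0.245] pointing down, gripper open.
Joint ranges: [-3.08, 3.08], [-0.75, 2.2], [0.22, 2.44], [-1.43, 4.57], [0, 2.65], [-2.85, 2.85]. Speed limits (rad/s): [2.79, 2.79, 3.14, 3.14, 3.14, 3.14].

### API

Orientations are given as a unit quaternion [x, y, z, w].
In Python, from rig import get_obs, camera, get_calibration, hand_in, search_frame gives the robot as it stands.
- The arm moves only by the shell command python3 -m jog 'ROWS' [FORCE]. ROWS is JSON, a list of rows, each an object with "grip": the closure in counts, from 0 (fully open) to 255 (shut); "travel": the shift along the world's x, y, z in cm, a list of three; "twist": the turn about the world's z in degrees. A call has 1 to 8 rows; each row shifts and turns the commanded pose from where the row before left it; what a row does not reach is not made up. A row lasts 1/10 s, in which the tool goes at most 50 mm and 8.59 degrees, less where a joint would pass 70% of its speed; a pose out of reach is approached as far as the arm can. A call is refused whole if a number of a shift passes 5 or a number of a turn 8.59, either way. A call with a gripper value outside its range is refused whole. The fingers move at their own pace and stop on an object; FORCE is the grip in N (left out, the last holds). Time passes only in rows, so rows that do not move let the fingers close. It gives the time, the measured TCP pose, the force and the opening at its end, in the units of the state.
- get_obs(): the state, without advancing time (a new reading comes with each control period).
- camera(name): name is "scene" or "side" or "wrist"; returns the picture (480x640x3 uint8, red, green, blue); there is no depth.
- get_calibration(name): a dict with "fx", "fy", "cx", "cy" (pixels), "R" (3x3) and "t" (3): a world point X has camera coordinates R X + t; the wrist camera has in their place "T_tool_cam" (4x4, takes a point from camera to tool coordinates, whose origin is the TCP and whose axes are the flange's). Camera axes: x right, y down, z forward; pixel columns grow to the right and rows downward; lengths in m; the calibration is good to about 2 mm. A picture is of the moment at which its call begins: read the wrist's pose just before it. get_calibration takes no time and is no camera call.
- hand_in(): hands the job in, once; it reports no verdict.
Trained networks look in the newest picture that a camera, given by its name, has taken for a name from the list of things; names that differ only in an ending like _2 or _b are one class to them, and where a whole thing is asked for, a point or a joint stands for the part that bears it (a point fixed in the world has none). Each returns a list of dicts, best first, with "p" (0 to 1); they miss things now and then, are a little off and sometimes report something else, mostly with a low value. They report only what shows in the picture. A call takes as long as a camera call. They do not tell look-alikes from the thing itself.
- search_frame(target, camera): "at" ([x, y, z] in m, in world coordinates, good to about 4 mm: the middle of the surface that is visible of it).
The state is a dict: "time": time; "q": joint angles; "joint_velocities": joint speeds; "joint_torque": joint torques, N m; "position": TCP position; "tool_rot": TCP orientation; "ft_force": force on the tool from outside, world axes, zero at the start; "moment": the same for the moment, N m; "grip_width": finger opening in m.
Only numpy, scipy, OpenCV 4.12 (cv2) and the standard library are available. Lean on these libraries where they do the work, as an engineer would, in place of code of your own. Each camera call takes 0.05 s, during which the arm holds its last target. There are 200 camera calls.

## Working session

There is one attempt and no reset: what is moved stays moved. The work goes in short steps, Python scripts to look and compute and a shell command to move; the robot and the scene stay as the last step left them, time stands still between calls to the robot, and variables do not carry over. Pictures are saved under pics/ and viewed, about 8 in all and at most 12, crops included, and the job is handed in when it is done.

```bash
mkdir -p pics; python3 - <<'E'
from rig import *
import cv2,numpy as np
o=get_obs();print(o['time'],o['position'],o['tool_rot'],o['ft_force'],o['grip_width'])
for c in ['scene','side']:
    im=camera(c);cv2.imwrite(f'pics/{c}0.png',im[:,:,::-1])
    k=get_calibration(c);print(c,k['fx'],np.round(k['R'],3).tolist(),k['t'])
    for t in ['knob','shaft_tip','dial','stop_top','start_top','smallknob','glue','screwdriver','tape','switchbox','speedbox']:
        for d in search_frame(t,c)[:4]: print(t,np.round(d['at'],3),round(d['p'],2))
print(get_calibration('wrist'))
E
```

```text
0.0 [ 0.21233695 -0.5870769   0.24357812] [ 9.84998252e-01  1.72560808e-01 -6.84161950e-06 -1.10042363e-03] [-0.31658216 -0.07001059 -0.84325956] 0.08676648253108224
scene 541.0429376815048 [[0.199, 0.98, 0.001], [0.768, -0.155, -0.621], [-0.608, 0.125, -0.784]] [-0.11320427 -0.39862679  1.39372981]
knob [ 0.548 -0.054  0.039] 0.93
knob [0.472 0.084 0.041] 0.74
knob [ 0.464 -0.072  0.042] 0.64
knob [0.487 0.005 0.042] 0.56
shaft_tip [ 0.578 -0.201  0.076] 0.51
stop_top [0.606 0.258 0.074] 0.76
smallknob [0.633 0.04  0.019] 0.79
smallknob [0.415 0.287 0.023] 0.39
glue [ 0.738 -0.046  0.111] 0.83
screwdriver [0.414 0.288 0.02 ] 0.93
tape [ 0.382 -0.296  0.054] 0.69
tape [0.621 0.22  0.053] 0.54
switchbox [0.62  0.219 0.054] 0.74
speedbox [ 0.609 -0.2    0.051] 0.57
speedbox [0.608 0.255 0.073] 0.55
side 520.3889276472299 [[-0.808, -0.59, -0.005], [-0.441, 0.61, -0.658], [0.391, -0.529, -0.753]] [0.472273   0.27862249 0.91813122]
knob [0.464 0.014 0.043] 0.98
knob [ 0.531 -0.037  0.042] 0.84
knob [0.452 0.097 0.04 ] 0.77
knob [ 0.442 -0.061  0.04 ] 0.62
shaft_tip [0.468 0.019 0.042] 0.5
[... 172 characters left out ...]
glue [ 0.707 -0.03   0.092] 0.68
screwdriver [0.404 0.293 0.023] 0.63
tape [ 0.354 -0.277  0.047] 0.98
switchbox [0.583 0.24  0.051] 0.77
speedbox [ 0.547 -0.164  0.048] 0.77
speedbox [0.602 0.259 0.072] 0.52
speedbox [0.47  0.018 0.042] 0.41
{'fx': 428.9319199764068, 'fy': 428.9319199764068, 'cx': 318.2441946334547, 'cy': 236.30756477086888, 'T_tool_cam': array([[-1.44546902e-03, -9.52616489e-01, -3.04170570e-01,
         8.48660750e-02],
       [ 9.99998591e-01, -1.11716836e-03, -1.25335589e-03,
         3.66698027e-04],
       [ 8.54157750e-04, -3.04171953e-01,  9.52616761e-01,
        -1.41140101e-01],
       [ 0.00000000e+00,  0.00000000e+00,  0.00000000e+00,
         1.00000000e+00]])}
```

View pics/scene0.png

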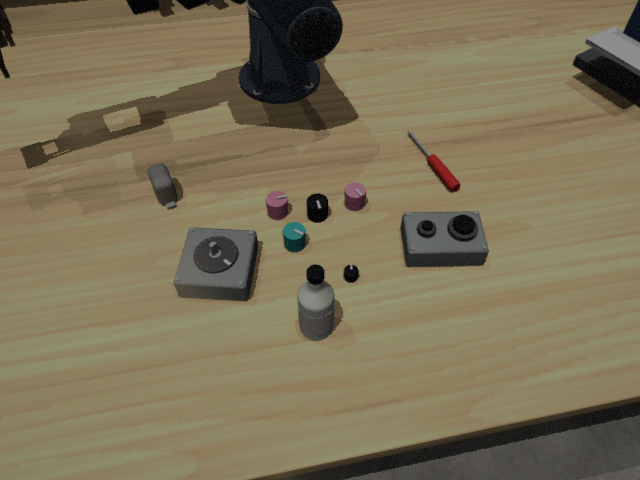

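View pics/side0.png

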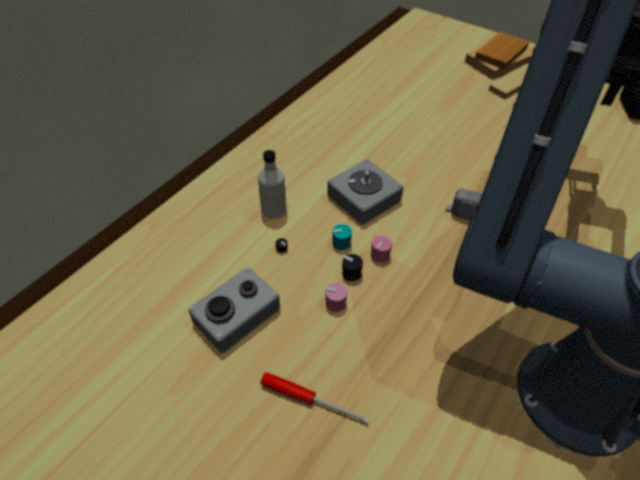

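The big black knob is at scene (317,207), among the pink and turquoise look-alikes. The speed unit is on the robot's right at (215,255), and the switch box is on its left with the stop plunger at (463,227) and the start button at (426,229). I'll move over the dial and look with the wrist camera.

```bash
python3 -m jog '[{"grip":0,"travel":[3,3.5,0.5],"twist":0},{"grip":0,"travel":[3,3.5,0.5],"twist":0},{"grip":0,"travel":[3,3.5,0.5],"twist":0},{"grip":0,"travel":[3,3.5,0.5],"twist":0},{"grip":0,"travel":[3,3.5,0.5],"twist":0},{"grip":0,"travel":[3,3.5,0.5],"twist":0},{"grip":0,"travel":[3,3.5,0.5],"twist":0},{"grip":0,"travel":[3,3.5,0.5],"twist":0}]' 30
python3 -m jog '[{"grip":0,"travel":[3,3.5,0],"twist":0},{"grip":0,"travel":[3,3.5,0],"twist":0},{"grip":0,"travel":[3,3.5,0],"twist":0},{"grip":0,"travel":[0,0,0],"twist":0},{"grip":0,"travel":[0,0,0],"twist":0},{"grip":0,"travel":[0,0,0],"twist":0}]'
cat > h.py <<'E'
from rig import *
import cv2,numpy as np
from scipy.spatial.transform import Rotation as Ro
def shot(name):
    o=get_obs(); im=camera('wrist'); cv2.imwrite(f'pics/{name}.png',im[:,:,::-1])
    np.savez(f'pics/{name}.npz',p=o['position'],q=o['tool_rot']); print(o['time'],o['position'],o['tool_rot'],o['ft_force'])
    return o
def pix2w(name,uv,z):
    d=np.load(f'pics/{name}.npz');k=get_calibration('wrist');T=k['T_tool_cam'];R=Ro.from_quat(d['q']).as_matrix()
    c=R@T[:3,3]+d['p'];r=R@T[:3,:3]@np.array([(uv[0]-k['cx'])/k['fx'],(uv[1]-k['cy'])/k['fy'],1])
    return c+r*(z-c[2])/r[2]
E
python3 - <<'E'
from h import *
shot('w1')
for t in ['knob','shaft_tip','dial','speedbox']:
    for d in search_frame(t,'wrist')[:4]: print(t,np.round(d['at'],3),round(d['p'],2))
E
```

```text
time: 2.0
position: [0.4535, -0.3062, 0.285]
tool_rot: [0.985, 0.172, 0.0, 0.0]
ft_force: [-0.1, -0.6, -0.6]
grip_width: 0.0873
time: 2.6
position: [0.5419, -0.2034, 0.2845]
tool_rot: [0.985, 0.172, -0.0, 0.0]
ft_force: [-0.5, -0.3, -1.2]
grip_width: 0.0871
2.6 [ 0.54189191 -0.20337031  0.28445246] [ 9.85048209e-01  1.72278582e-01 -3.28599292e-04  9.40388066e-05] [-0.50989952 -0.3448     -1.18648782]
knob [ 0.478 -0.001  0.04 ] 0.84
knob [ 0.539 -0.054  0.04 ] 0.76
knob [0.468 0.068 0.026] 0.71
knob [ 0.455 -0.075  0.039] 0.55
shaft_tip [ 0.574 -0.201  0.083] 0.64
dial [ 0.574 -0.198  0.056] 0.87
speedbox [ 0.58  -0.198  0.054] 0.68
```

View pics/w1.png

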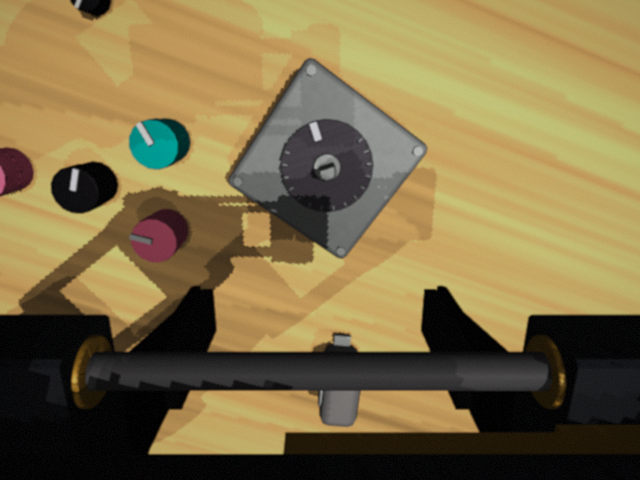

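The dial's centre is at about (326,166) with the index bar at (316,131). The black knob's top is at about (75,188), and its strip runs up to about (75,170).

```bash
python3 - <<'E'
from h import *
c=pix2w('w1',(326,165),.056);b=pix2w('w1',(316,131),.058);s=pix2w('w1',(327,167),.084)
k=pix2w('w1',(76,187),.042);p=pix2w('w1',(74.5,171),.045)
for n,v in zip('cbskp',(c,b,s,k,p)): print(n,v.round(4))
print(np.linalg.norm(b-c),np.degrees(np.arctan2(*(b-c)[1::-1])),np.degrees(np.arctan2(*(p-k)[1::-1])))
im=cv2.imread('pics/w1.png')
cv2.imwrite('pics/w1c.png',np.hstack([cv2.resize(im[150:220,45:125],(640,560),interpolation=2)]))
E
```

```text
c [ 0.5733 -0.1991  0.056 ]
b [ 0.5973 -0.1814  0.058 ]
s [ 0.5758 -0.1986  0.084 ]
k [0.4762 0.0063 0.042 ]
p [0.4913 0.0087 0.045 ]
0.029878444659178313 36.38748607133771 8.938298435973275
```

```bash

python3 -m jog '[{"grip":0,"travel":[-1,4.5,0],"twist":0},{"grip":0,"travel":[-1,4.5,0],"twist":0},{"grip":0,"travel":[-1,4.5,0],"twist":0},{"grip":0,"travel":[-1,4.5,0],"twist":0},{"grip":0,"travel":[0,0,0],"twist":0},{"grip":0,"travel":[0,0,0],"twist":0},{"grip":0,"travel":[0,0,0],"twist":0}]'
python3 - <<'E'
from h import *
shot('w2')
for t in ['knob','stop_top','start_top']:
    for d in search_frame(t,'wrist')[:4]: print(t,np.round(d['at'],3),round(d['p'],2))
E
```

```text
time: 3.55
position: [0.5031, -0.024, 0.2848]
tool_rot: [0.985, 0.172, 0.0, 0.0]
ft_force: [-0.2, 0.0, -0.3]
grip_width: 0.087
3.55 [ 0.50311037 -0.02399464  0.28480457] [9.85103119e-01 1.71963277e-01 4.86644002e-04 4.89842719e-04] [-0.167368    0.0132498  -0.27340571]
knob [0.478 0.005 0.04 ] 0.84
knob [0.461 0.084 0.043] 0.84
knob [ 0.539 -0.049  0.042] 0.83
knob [ 0.456 -0.068  0.038] 0.63
start_top [0.585 0.186 0.063] 0.82
```

View pics/w2.png

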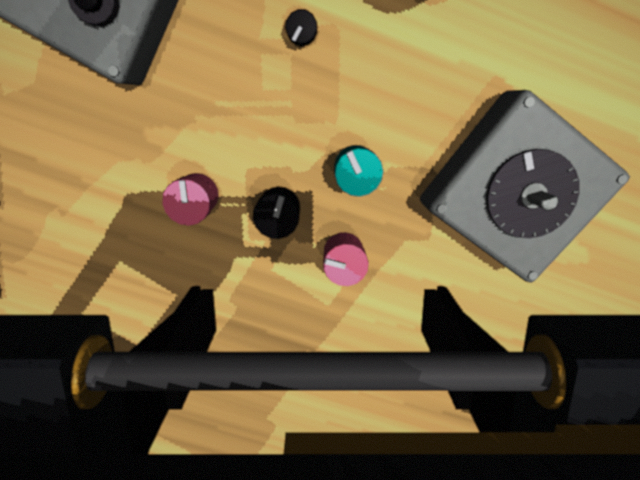

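The knob's top is at about (276,212), with its strip running from (276,216) to (280,198). In this view the dial is at (533,193) and the bar at (530,161).

```bash

python3 -m jog '[{"grip":0,"travel":[1.3,4.5,0],"twist":0},{"grip":0,"travel":[1.3,4.5,0],"twist":0},{"grip":0,"travel":[1.3,4.5,0],"twist":0},{"grip":0,"travel":[1.3,4.5,0],"twist":0},{"grip":255,"travel":[1.3,4.5,0],"twist":0},{"grip":255,"travel":[0,0,0],"twist":0},{"grip":255,"travel":[0,0,0],"twist":0},{"grip":255,"travel":[0,0,0],"twist":0}]'
python3 - <<'E'
from h import *
c=pix2w('w2',(533,193),.056);b=pix2w('w2',(530,161),.058)
k0=pix2w('w2',(276,213),.045);p=pix2w('w2',(280.5,198),.045);k=pix2w('w2',(275,212),.042)
for n,v in zip('cbkp',(c,b,k,p)): print(n,v.round(4))
print(np.degrees(np.arctan2(*(b-c)[1::-1])),np.degrees(np.arctan2(*(p-k0)[1::-1])))
o=shot('w3')
for t in ['stop_top','start_top','switchbox']:
    for d in search_frame(t,'wrist')[:4]: print(t,np.round(d['at'],3),round(d['p'],2))
a=cv2.imread('pics/w3.png'); d=cv2.imread('pics/w2.png')[150:270,220:380]
cv2.imwrite('pics/w3b.png',np.hstack([cv2.resize(a,(400,300)),cv2.resize(d,(400,300),interpolation=2)]))
E
```

```text
time: 4.55
position: [0.5673, 0.2009, 0.2841]
tool_rot: [0.985, 0.172, -0.001, 0.0]
ft_force: [0.2, -0.2, 0.5]
grip_width: 0.0628
c [ 0.5731 -0.1992  0.056 ]
b [ 0.597  -0.1824  0.058 ]
k [0.4765 0.0087 0.042 ]
p [0.4915 0.008  0.045 ]
35.185944455816234 1.9409954295508836
4.55 [0.56726846 0.20088508 0.28414032] [ 9.85118983e-01  1.71872316e-01 -6.48800803e-04  2.75906041e-04] [ 0.21526228 -0.16329067  0.46814473]
stop_top [0.607 0.259 0.073] 0.61
start_top [0.592 0.19  0.072] 0.76
switchbox [0.602 0.234 0.046] 0.73
```

View pics/w3b.png

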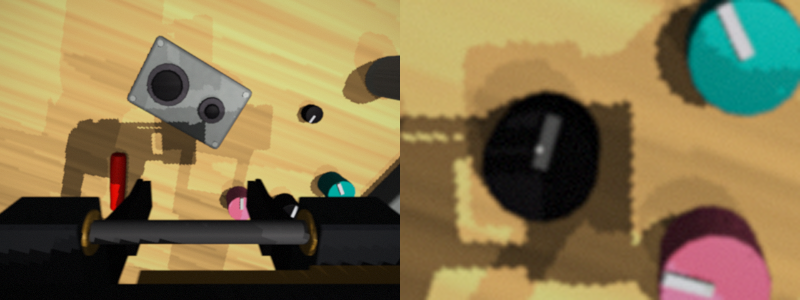

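```bash

python3 -m jog '[{"grip":255,"travel":[1.95,2.9,-2],"twist":0},{"grip":255,"travel":[1.95,2.9,-2],"twist":0},{"grip":255,"travel":[0,0,-4],"twist":0},{"grip":255,"travel":[0,0,-4],"twist":0},{"grip":255,"travel":[0,0,-4],"twist":0},{"grip":255,"travel":[0,0,-1.5],"twist":0},{"grip":255,"travel":[0,0,0],"twist":0},{"grip":255,"travel":[0,0,0],"twist":0}]'
python3 -m jog '[{"grip":255,"travel":[0,0,-0.4],"twist":0},{"grip":255,"travel":[0,0,-0.4],"twist":0},{"grip":255,"travel":[0,0,-0.4],"twist":0},{"grip":255,"travel":[0,0,-0.2],"twist":0},{"grip":255,"travel":[0,0,0],"twist":0}]'
```

```text
time: 5.55
position: [0.6078, 0.2601, 0.111]
tool_rot: [0.985, 0.172, 0.001, -0.0]
ft_force: [-0.2, -0.3, 0.4]
grip_width: 0.0004
time: 6.05
position: [0.6066, 0.2603, 0.0958]
tool_rot: [0.985, 0.173, 0.0, 0.0]
ft_force: [-0.6, -0.1, 3.0]
grip_width: 0.0005
```

Contact: 3 N, as expected at the start of travel.

```bash

python3 -m jog '[{"grip":255,"travel":[0,0,-0.3],"twist":0},{"grip":255,"travel":[0,0,-0.3],"twist":0},{"grip":255,"travel":[0,0,-0.2],"twist":0},{"grip":255,"travel":[0,0,0],"twist":0},{"grip":255,"travel":[0,0,0],"twist":0}]'
python3 -m jog '[{"grip":255,"travel":[0,0,-0.2],"twist":0},{"grip":255,"travel":[0,0,0],"twist":0},{"grip":255,"travel":[0,0,0],"twist":0}]'
```

```text
time: 6.55
position: [0.6066, 0.2603, 0.0885]
tool_rot: [0.985, 0.173, 0.0, -0.0]
ft_force: [-2.3, -0.9, 7.5]
grip_width: 0.0005
time: 6.85
position: [0.6067, 0.2604, 0.0883]
tool_rot: [0.985, 0.173, 0.001, 0.0]
ft_force: [-4.6, -1.5, 15.8]
grip_width: 0.0004
```

The plunger bottomed: z stopped moving while the force rose to 16 N. Now I'll retreat and go to the knob with the jaws turned to +10°, which clears the neighbours.

```bash

python3 -m jog '[{"grip":255,"travel":[0,0,4],"twist":0},{"grip":255,"travel":[0,0,4],"twist":0},{"grip":255,"travel":[0,0,4],"twist":0},{"grip":0,"travel":[-1.9,-3.6,0],"twist":8},{"grip":0,"travel":[-1.9,-3.6,0],"twist":8},{"grip":0,"travel":[-1.9,-3.6,0],"twist":8},{"grip":0,"travel":[-1.9,-3.6,0],"twist":8},{"grip":0,"travel":[-1.9,-3.6,0],"twist":8}]' 40
python3 -m jog '[{"grip":0,"travel":[-1.8,-3.6,0],"twist":8},{"grip":0,"travel":[-1.8,-3.6,0],"twist":8},{"grip":0,"travel":[0,0,0],"twist":8},{"grip":0,"travel":[0,0,0],"twist":8},{"grip":0,"travel":[0,0,0],"twist":8},{"grip":0,"travel":[0,0,0],"twist":0},{"grip":0,"travel":[0,0,0],"twist":0},{"grip":0,"travel":[0,0,0],"twist":0}]'
python3 - <<'E'
from h import *
shot('w4');print(get_obs()['q'])
for d in search_frame('knob','wrist')[:4]: print(np.round(d['at'],3),round(d['p'],2))
im=cv2.imread('pics/w4.png'); cv2.imwrite('pics/w4c.png',cv2.resize(im[120:420,120:520],(800,600),interpolation=2))
E
```

```text
time: 7.65
position: [0.5105, 0.0791, 0.2052]
tool_rot: [0.865, 0.502, 0.0, 0.0]
ft_force: [0.8, -0.7, 1.0]
grip_width: 0.0326
time: 8.45
position: [0.4756, 0.0086, 0.2054]
tool_rot: [0.645, 0.764, -0.0, -0.0]
ft_force: [0.2, -0.8, 0.2]
grip_width: 0.0859
8.45 [0.4755995  0.00859235 0.20541688] [ 6.44643164e-01  7.64483610e-01 -1.98213595e-05 -3.52721896e-05] [ 0.157101   -0.80991648  0.23099728]
[-2.17438635e-01  3.87568054e-01  1.84072417e+00  2.61491472e-05
  9.13448868e-01 -3.87558672e-01]
[0.474 0.01  0.038] 0.93
[ 0.451 -0.066  0.043] 0.84
[0.457 0.086 0.042] 0.65
[ 0.532 -0.042  0.045] 0.57
```

View pics/w4c.png

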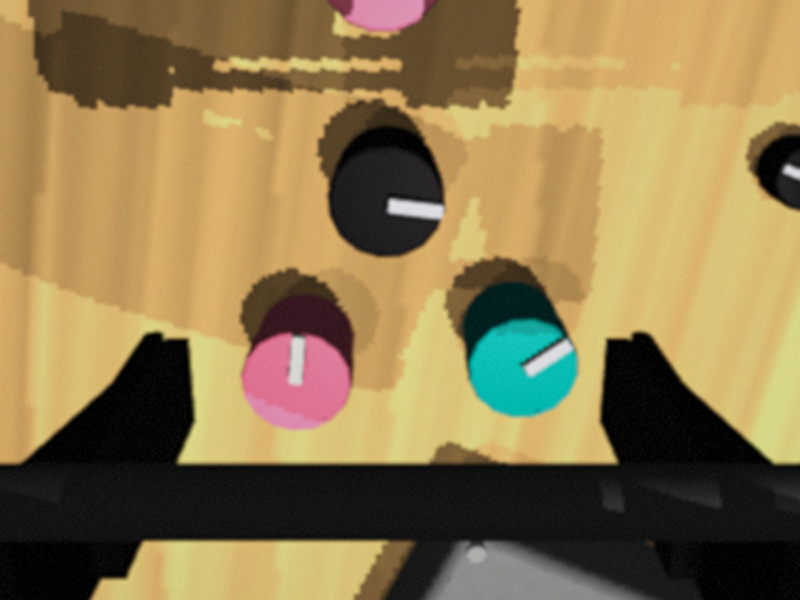

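The crop shows the knob's top circle centred at (386,200), with the strip running from (389,206) to (443,212). The full-picture pixel is 120 + crop/2.

```bash
python3 - <<'E'
from h import *
f=lambda u,v,z: pix2w('w4',(120+u/2,120+v/2),z)
k=f(386.5,200,.042);l=f(330,200,.042);r=f(443,200,.042);a=f(389,206,.045);b=f(443,212,.045)
print(k.round(4),np.linalg.norm(r-l),a.round(4),b.round(4),np.degrees(np.arctan2(*(b-a)[1::-1])),np.degrees(np.arctan2(*(b-k)[1::-1])))
# automatic strip: bright low-saturation blob near knob
im=cv2.imread('pics/w4.png')[185:250,280:345]
h=cv2.cvtColor(im,cv2.COLOR_BGR2HSV);m=((h[...,1]<50)&(h[...,2]>130)).astype(np.uint8)
n,lab,st,ce=cv2.connectedComponentsWithStats(m)
for i in range(1,n):
    if st[i,4]>40:
        rc=cv2.boxPoints(cv2.minAreaRect(np.argwhere(lab==i)[:,::-1].astype(np.float32)))+[280,185]
        print(st[i],rc.round(1).tolist()); w=[pix2w('w4',p,.045) for p in rc]
        for j in range(4):
            d=w[(j+1)%4]-w[j];print(np.linalg.norm(d).round(4),np.degrees(np.arctan2(d[1],d[0])).round(1))
# dial bar in w1,w2
for n_,c,z in (('w1',(316,131),.058),('w2',(530,161),.058)):
    x,y=c[0]-14,c[1]-17;im=cv2.imread(f'pics/{n_}.png')[y:y+34,x:x+28]
    h=cv2.cvtColor(im,cv2.COLOR_BGR2HSV);m=((h[...,2]>150)).astype(np.uint8)
    n,lab,st,ce=cv2.connectedComponentsWithStats(m);i=1+np.argmax(st[1:,4])
    print(n_,st[i],ce[i]+[x,y],pix2w(n_,ce[i]+[x,y],z))
E
```

```text
[0.4727 0.0076 0.042 ] 0.04159865617133004 [0.4738 0.0064 0.045 ] [0.4937 0.0074 0.045 ] 3.052836581367705 -0.5554264181689262
[ 34  34  28  11 205] [[313.2, 226.0], [314.2, 218.8], [341.5, 222.2], [340.6, 229.4]]
0.0056 92.6
0.0201 2.3
0.0056 -86.3
0.0202 -177.8
w1 [  8   8  11  19 128] [315.1796875 131.0703125] [ 0.5966184  -0.18167953  0.058     ]
w2 [  9   8   9  18 119] [528.79831933 160.78991597] [ 0.59644428 -0.182264    0.058     ]
```

```bash

python3 -m jog '[{"grip":0,"travel":[-0.2,-0.1,-4],"twist":0},{"grip":0,"travel":[0,0,-4],"twist":0},{"grip":0,"travel":[0,0,-4],"twist":0},{"grip":0,"travel":[0,0,-3],"twist":0},{"grip":0,"travel":[0,0,-1.8],"twist":0},{"grip":0,"travel":[0,0,0],"twist":0},{"grip":0,"travel":[0,0,0],"twist":0}]' 40
python3 -m jog '[{"grip":255,"travel":[0,0,0],"twist":0},{"grip":255,"travel":[0,0,0],"twist":0},{"grip":255,"travel":[0,0,0],"twist":0},{"grip":255,"travel":[0,0,0],"twist":0},{"grip":255,"travel":[0,0,0],"twist":0},{"grip":255,"travel":[0,0,0],"twist":0},{"grip":255,"travel":[0,0,0],"twist":0}]'
```

```text
time: 9.25
position: [0.4738, 0.0075, 0.0376]
tool_rot: [0.644, 0.765, -0.0, -0.0]
ft_force: [-0.4, 0.4, -0.3]
grip_width: 0.0873
time: 9.95
position: [0.4734, 0.0075, 0.0376]
tool_rot: [0.644, 0.765, -0.0, -0.0]
ft_force: [-0.9, 0.1, 2.7]
grip_width: 0.043
```

```bash

python3 -m jog '[{"grip":255,"travel":[0,0,2],"twist":0},{"grip":255,"travel":[0,0,5],"twist":0},{"grip":255,"travel":[0,0,5],"twist":0},{"grip":255,"travel":[0,0,5],"twist":0},{"grip":255,"travel":[1.9,-3.5,1],"twist":8},{"grip":255,"travel":[1.9,-3.5,1],"twist":8},{"grip":255,"travel":[1.9,-3.5,1],"twist":8},{"grip":255,"travel":[1.9,-3.5,1],"twist":8}]'
python3 -m jog '[{"grip":255,"travel":[1.9,-3.5,0],"twist":0},{"grip":255,"travel":[1.9,-3.5,0],"twist":0},{"grip":255,"travel":[1.9,-3.4,0],"twist":0},{"grip":255,"travel":[0,0,0],"twist":0},{"grip":255,"travel":[0,0,0],"twist":0},{"grip":255,"travel":[0,0,0],"twist":0}]'
python3 - <<'E'
from h import *
shot('w5');print(get_obs()['q'])
for t in ['shaft_tip','dial']:
  for d in search_frame(t,'wrist')[:4]: print(t,np.round(d['at'],3),round(d['p'],2))
im=cv2.imread('pics/w5.png'); cv2.imwrite('pics/w5c.png',cv2.resize(im[60:435,70:570],(800,600),interpolation=2))
E
```

```text
time: 10.75
position: [0.5497, -0.1336, 0.248]
tool_rot: [0.406, 0.914, 0.0, -0.0]
ft_force: [-0.2, 0.2, -0.8]
grip_width: 0.0432
time: 11.35
position: [0.6055, -0.2353, 0.2468]
tool_rot: [0.408, 0.913, 0.0, -0.001]
ft_force: [-1.1, 0.3, -1.1]
grip_width: 0.0431
11.35 [ 0.60554094 -0.23526317  0.24681152] [ 4.08026267e-01  9.12969118e-01  3.43223866e-04 -1.35530126e-03] [-1.05842493  0.29739729 -1.07788301]
[-5.42008460e-01  5.59714595e-01  1.36229193e+00  2.75663256e-04
  1.22172903e+00 -1.27285068e+00]
shaft_tip [ 0.573 -0.2    0.084] 0.69
dial [ 0.57  -0.196  0.061] 0.98
dial [ 0.6   -0.225  0.25 ] 0.63
```

View pics/w5c.png

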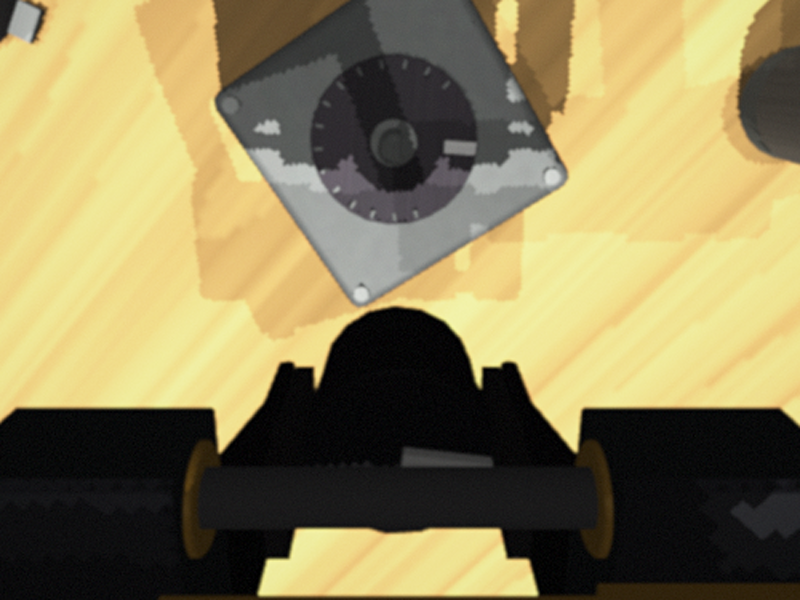

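In the crop the dial's centre is (394,138), the bar's centre is (459,148) and the shaft tip is (393,142). The edge of the held knob's strip runs from (404,447) to (492,459).

```bash
python3 - <<'E'
from h import *
f=lambda u,v,z: pix2w('w5',(70+u/1.6,60+v/1.6),z)
ang=lambda d: np.degrees(np.arctan2(d[1],d[0])).round(2)
c=f(394,138.5,.056);b=f(459.5,148,.058);s=f(393.5,142,.084)
print('c',c.round(4),'b',b.round(4),'s',s.round(4),'|b-c|',np.linalg.norm(b-c),ang(b-c))
print('bar edges',ang(f(476,142,.058)-f(444,139.5,.058)),ang(f(475,156.5,.058)-f(443,153,.058)))
print('strip edge',ang(f(492,459,.2542)-f(404,447,.2542)),np.linalg.norm(f(492,459,.2542)-f(404,447,.2542)))
o=np.load('pics/w5.npz');print('tool yaw',Ro.from_quat(o['q']).as_euler('zyx',degrees=True))
R=Ro.from_quat(o['q']).as_matrix();print(ang(R[:,0]),R[:,2])
print('knob front rim ->', f(398,307,.2468-.0376+.020).round(4))
E
```

```text
c [ 0.5714 -0.1987  0.056 ] b [ 0.5975 -0.1811  0.058 ] s [ 0.5705 -0.1978  0.084 ] |b-c| 0.031479384213280864 34.0
bar edges 37.37 35.59
strip edge 32.97 0.019851765893847864
tool yaw [-1.31838025e+02 -1.25741859e-01 -1.79900723e+02]
131.84 [-0.00219461  0.0017327  -0.99999609]
knob front rim -> [ 0.5883 -0.215   0.2292]
```

```bash

python3 -m jog '[{"grip":255,"travel":[-1.65,1.8,-3],"twist":1},{"grip":255,"travel":[-1.7,1.85,-3],"twist":0},{"grip":255,"travel":[0,0,-3],"twist":0},{"grip":255,"travel":[0,0,-2.8],"twist":0},{"grip":255,"travel":[0,0,0],"twist":0},{"grip":255,"travel":[0,0,0],"twist":0}]'
python3 -m jog '[{"grip":255,"travel":[0,0,-0.3],"twist":0},{"grip":255,"travel":[0,0,-0.3],"twist":0},{"grip":255,"travel":[0,0,-0.2],"twist":0},{"grip":255,"travel":[0,0,0],"twist":0},{"grip":255,"travel":[0,0,0],"twist":0}]'
```

```text
time: 12.1
position: [0.5732, -0.1995, 0.1299]
tool_rot: [0.4, 0.917, 0.0, -0.0]
ft_force: [-0.0, 0.3, 0.2]
grip_width: 0.0432
time: 12.6
position: [0.5732, -0.2001, 0.1218]
tool_rot: [0.4, 0.916, -0.0, 0.0]
ft_force: [0.3, -0.1, -1.3]
grip_width: 0.0433
```

```bash

python3 -m jog '[{"grip":255,"travel":[-0.1,0.1,0],"twist":0},{"grip":255,"travel":[0,0,-0.2],"twist":0},{"grip":255,"travel":[0,0,-0.1],"twist":0},{"grip":255,"travel":[0,0,0],"twist":0},{"grip":255,"travel":[0,0,0],"twist":0}]'
python3 -m jog '[{"grip":255,"travel":[0,0,-0.2],"twist":0},{"grip":255,"travel":[0,0,-0.2],"twist":0},{"grip":255,"travel":[0,0,0],"twist":0},{"grip":255,"travel":[0,0,0],"twist":0}]'
```

```text
time: 13.1
position: [0.5721, -0.199, 0.1184]
tool_rot: [0.4, 0.916, -0.0, -0.0]
ft_force: [-0.0, 0.2, 0.3]
grip_width: 0.0431
time: 13.5
position: [0.5719, -0.1991, 0.1143]
tool_rot: [0.4, 0.916, -0.0, -0.0]
ft_force: [-0.4, -0.3, -1.5]
grip_width: 0.0428
```

There's no resistance 7 mm past the tip height, so the socket is on the shaft. I'll continue down.

```bash

python3 -m jog '[{"grip":255,"travel":[0,0,-0.3],"twist":0},{"grip":255,"travel":[0,0,-0.3],"twist":0},{"grip":255,"travel":[0,0,-0.3],"twist":0},{"grip":255,"travel":[0,0,-0.2],"twist":0},{"grip":255,"travel":[0,0,0],"twist":0},{"grip":255,"travel":[0,0,0],"twist":0}]'
python3 -m jog '[{"grip":255,"travel":[0,0,-0.2],"twist":0},{"grip":255,"travel":[0,0,-0.2],"twist":0},{"grip":255,"travel":[0,0,0],"twist":0},{"grip":255,"travel":[0,0,0],"twist":0}]'
```

```text
time: 14.1
position: [0.5719, -0.1991, 0.1032]
tool_rot: [0.4, 0.916, -0.0, -0.0]
ft_force: [-1.1, -1.8, -1.8]
grip_width: 0.0431
time: 14.5
position: [0.5721, -0.1992, 0.1001]
tool_rot: [0.4, 0.916, -0.0, 0.0]
ft_force: [-3.0, -1.3, 4.3]
grip_width: 0.0431
```

```bash

python3 -m jog '[{"grip":255,"travel":[0,0,-0.2],"twist":0},{"grip":255,"travel":[0,0,-0.2],"twist":0},{"grip":255,"travel":[0,0,0],"twist":0},{"grip":255,"travel":[0,0,0],"twist":0}]'
python3 -m jog '[{"grip":255,"travel":[0,0,-0.2],"twist":0},{"grip":255,"travel":[0,0,0],"twist":0},{"grip":255,"travel":[0,0,0],"twist":0}]'
python3 -m jog '[{"grip":255,"travel":[0,0,-0.1],"twist":0},{"grip":255,"travel":[0,0,0],"twist":0},{"grip":255,"travel":[0,0,0],"twist":0}]'
```

```text
time: 14.9
position: [0.5721, -0.1992, 0.0965]
tool_rot: [0.4, 0.916, -0.0, 0.0]
ft_force: [-3.4, -0.9, 6.5]
grip_width: 0.0432
time: 15.2
position: [0.5721, -0.1992, 0.0955]
tool_rot: [0.4, 0.916, -0.0, 0.0]
ft_force: [-4.5, -0.8, 12.2]
grip_width: 0.0431
time: 15.5
position: [0.5722, -0.1993, 0.0954]
tool_rot: [0.4, 0.917, -0.0, 0.001]
ft_force: [-5.9, 0.4, 18.7]
grip_width: 0.0429
```

It bottomed at TCP z = 0.0955, against 0.0956 expected. One visual check before handing in.

```bash
python3 - <<'E'
from h import *
shot('w6'); w=cv2.imread('pics/w6.png'); s=camera('side')[:,:,::-1]
x=cv2.resize(s[120:240,300:460],(400,300),interpolation=2)
cv2.imwrite('pics/fin.png',np.hstack([cv2.resize(w[180:420,160:480],(400,300)),x]))
for t in ['smallknob','glue','screwdriver','stop_top']:
  for d in search_frame(t,'side')[:1]: print(t,np.round(d['at'],3),round(d['p'],2))
E
```

```text
15.5 [ 0.57219319 -0.19926127  0.09537879] [ 4.00015696e-01  9.16508035e-01 -3.19925133e-04  6.02540320e-04] [-5.93027652  0.35171169 18.66868288]
smallknob [0.63  0.039 0.021] 0.74
glue [ 0.71  -0.027  0.092] 0.83
screwdriver [0.404 0.291 0.021] 0.96
stop_top [0.602 0.258 0.071] 0.75
```

View pics/fin.png

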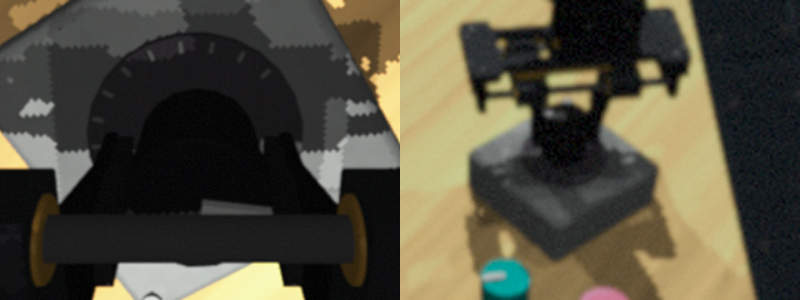

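The knob sits upright and centred over the dial, with its strip (crop 205–270, 207) pointing to the bar's side, and the fingers hold it. The other things are unmoved.

```bash
python3 -c "from rig import *; print(hand_in())"
```

```text
the job is handed in; nothing more can be done
None
```

I pressed the stop plunger fully in and let it spring back. Then I gripped the black knob, turned it about 33° to match the flat, slid it onto the D-shaft, and held it pressed down to its stop. I handed in at about 15.8 s, still holding it; no verdict was reported.

**Last checks:**
- **Stop plunger:** it bottomed at about 16 N, with the height no longer changing. The final side view put its top at 71 mm, 2–3 mm below the 74 mm expected but the same as before the press, so I take it as out.
- **Knob and shaft:** the tool stopped at z = 95.4 mm, against 95.6 mm expected for fully on and fully down. The push was 18.7 N and the fingers stood 43 mm apart on the knob. The last picture shows the knob upright with its pointer on the index bar's side.
- **Other things:** the small knob, glue bottle and screwdriver were found within a few millimetres of where they started. I did not measure the tape measure or the start button again, but nothing went near either of them. The nearest was the press on the plunger, about 7 cm from the button.

**Small disagreements:** estimates of the dial's centre differed by about 2 mm between views, and its angle came out between 34° and 37°. I used averages. There was a sideways force of up to about 6 N on the shaft at the end. No check failed.

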